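# Press the power box's panel shut and lock its quarter-turn fastener

### The arm

A 6-joint arm with a two-finger parallel gripper is mounted at the origin on the work surface. World frame = base frame: x ahead of the robot, y to its left, z up, the work surface at z = 0. Lengths are in m, angles in rad, forces in N, time in s.
With the tool pointing down it reaches from about 0.425 to 0.95 m from the base axis. Payload 3.5 kg.
Tool frame: the origin (TCP) lies midway between the tips of the shut fingers; the grasp point (between the pads) lies 19 mm behind it; z points along the fingers, y is the direction in which the jaws open and shut (so a half turn about z gives the same grasp; the last joint's range is limited). The gripper opens to 85 mm and grips with 20 to 120 N. Pads are 22 mm wide; open, the fingers measure 114 mm over their backs; the gripper's body (76 mm by 85 mm) begins 54 mm behind the grasp point. The pads swing forward as they close: fully open they stand 13 mm farther back than shut.
Start: joints at [-1.409, 0.286, 1.577, -0, 1.279, -0.15], TCP at [0.207, -0.642, 0.231] pointing down, gripper open.
Joint ranges: [-2.77, 2.77], [-0.9, 2.22], [0.21, 2.48], [-1.53, 4.67], [0.24, 2.81], [-2.84, 2.84]. Speed limits (rad/s): [2.79, 2.79, 3.14, 3.14, 3.14, 3.14].

### API

Orientations are given as a unit quaternion [x, y, z, w].
In Python, from plant import * gives the robot as it stands.
- The arm moves only by the shell command python3 -m jog 'ROWS' [FORCE]. ROWS is a JSON object of lists of equal length, an entry for each row: "travel": the shift along the world's x, y, z in mm, a list of three; "dr": the turn, a rotation vector about the world's x, y, z in degrees, a list of three; "jaw": the closure in counts, from 0 (fully open) to 255 (shut). In form: {"travel": [[x, y, z], ...], "dr": [[wx, wy, wz], ...], "jaw": [jaw, ...]}. A call has 1 to 5 rows; each row shifts and turns the commanded pose from where the row before left it; what a row does not reach is not made up. A row lasts 1/12 s, in which the tool goes at most 41.7 mm and 7.16 degrees, less where a joint would pass 70% of its speed; a pose out of reach is approached as far as the arm can. A call is refused whole if a number of a shift passes 41.7 or a number of a turn 7.16, either way. A call with a gripper value outside its range is refused whole. The fingers move at their own pace and stop on an object; FORCE is the grip in N (left out, the last holds). Time passes only in rows, so rows that do not move let the fingers close. It gives the time, the measured TCP pose, the force and the opening at its end, in the units of the state.
- get_state(): the state, without advancing time (a new reading comes with each control period).
- read_camera(name): name is "side" or "top"; returns the picture (480x640x3 uint8, red, green, blue); there is no depth.
- camera_info(name): a dict with "K" (3x3 intrinsics, pixels), "k1" (the pictures are not rectified: a ray, as slopes to the right and down, at radius r is drawn at 1 + k1 r^2 times it, then the intrinsics apply), "R" (3x3) and "t" (3): a world point X has camera coordinates R X + t. Camera axes: x right, y down, z forward; pixel columns grow to the right and rows downward; lengths in m; the calibration is good to about 2 mm. A picture is of the moment at which its call begins. camera_info takes no time and is no camera call.
- sign_off(): hands the job in, once; it reports no verdict.
The state is a dict: "time": time; "qpos": joint angles; "dq": joint speeds; "joint_efforts": joint torques, N m; "eef_pos": TCP position; "tcp_rot": TCP orientation; "contact_force": force on the tool from outside, world axes, zero at the start; "wrist_torque": the same for the moment, N m; "opening": opening from 0.0 (shut) to 1.0 (fully open).
Only numpy, scipy, OpenCV 4.12 (cv2) and the standard library are available. Lean on these libraries where they do the work, as an engineer would, in place of code of your own. Each camera call takes 0.05 s, during which the arm holds its last target. There are 200 camera calls.

### The job

The hinged panel of the grey door-entry power box on the glass shelf is unlocked and stands a little proud at its front edge. Set the closed fingertips in the slot of the round steel fastener, press the panel fully shut, and turn the fastener clockwise (seen from above) all the way to its stop, so that the panel stays locked when you let go and move clear. Only push with the fingers: pinch or lift nothing, do not pull the panel up, and leave the tray, pill tin, keys, key cover and clothes peg lying where they are.

Things in the scene. Friction and masses are not known exactly. Their poses are not given: they have to be found in the camera images.
- box: grey plastic door-entry power box fixed to the glass shelf, 240 x 300 mm (x, y), 106 mm high with its panel shut. Origin: centre of its underside, on the shelf. Own x points from front wall to hinge (back) wall, y left, z up. The round fastener lies 62 mm from the origin towards the front. Three black cable glands stand out 20 mm from the left wall
- panel (a joint): angle of the hinged top panel (250 x 310 x 6 mm), rad: 0 fully shut on its rigid rim, positive open. Hinge line along the back, 125 mm behind the box's origin, 100 mm up; 187 mm from the fastener. Unlocked, a spring holds it 0.04 to 0.08 rad open (fastener 8 to 15 mm up); about 5 N down on the fastener shuts it. Locked, it rests at about 0.007
- panel_front (a point): middle of the panel's front edge, on its top face, 250 mm from the hinge line; its axes are the box's when the panel is shut
- cam (a joint): turn of the fastener, rad, growing clockwise seen from above: 0 unlocked (slot parallel to the panel's front edge), 1.571 its stop (slot points to the front edge). Stays where left (friction about 0.1 N m). From about 0.8 its tongue slides below a keeper on the front wall, only while the panel is pressed shut: otherwise the keeper blocks the turn
- slot (a point): centre of the slot's floor, on the fastener's axis: a steel dish 89 mm across, its rim 2.5 mm above the panel's face, crossed by one straight slot 32 mm wide, 62 long (58 at its sides, ends closed), 14 deep. y runs along the slot, z up the axis. A black line on the rim at the -y end points to one white dot unlocked, the other locked. Floor 94 mm above the shelf when shut
- tray: black ceramic tray, 110 x 190 x 18 mm, loose, leave alone. Origin: centre of its underside
- pill_tin: stainless steel pill tin with a ribbed twist cap, 51 mm diameter, 41 mm high, loose, leave alone. Origin: centre of its underside
- key_long: steel key, 66 mm long, 3 mm thick, loose, leave alone. Origin: underside, centre of its 25 mm round bow; the blade runs along its x axis
- key_short: steel key, 56 mm long, 3 mm thick, loose, leave alone. Origin: underside, centre of its 25 mm round bow; the blade runs along its x axis
- key_cover: orange hard silicone key cover, 40 x 32 x 11 mm, loose, leave alone. Origin: centre of its underside
- peg: wooden clothes peg lying on its side, 72 x 12 x 11 mm, loose, leave alone. Origin: centre of its underside

How it is judged:
By the outcome, as a careful person would: the job done as asked, in the order asked, and still so for the second after the job is handed in, with the robot touching nothing.
It also fails if it takes over 38 s, if anything falls off the work surface, if the arm or the gripper's body presses on something with over 40 N, if the wrist force passes 120 N, or if a joint passes its speed limit or range.

## Working session

There is one attempt and no reset: what is moved stays moved. The work goes in short steps, Python scripts to look and compute and a shell command to move; the robot and the scene stay as the last step left them, time stands still between calls to the robot, and variables do not carry over. Pictures are saved under pics/ and viewed, about 8 in all and at most 12, crops included, and the job is handed in when it is done.

```bash
mkdir -p pics
python3 - <<'E'
from plant import *
import cv2
for n in ("top","side"):
    im=read_camera(n); cv2.imwrite(f"pics/{n}0.png",im[:,:,::-1])
    c=camera_info(n); print(n,c)
print(get_state())
E
```

```text
top {'K': array([[530.13266651,   0.        , 315.29976156],
       [  0.        , 530.13266651, 250.36419372],
       [  0.        ,   0.        ,   1.        ]]), 'k1': -0.14195444816039413, 'R': array([[-0.00718297, -0.99996608, -0.00403102],
       [-0.98220918,  0.00781178, -0.18762758],
       [ 0.1876527 ,  0.00261158, -0.98223197]]), 't': array([0.06572411, 0.58212432, 0.93612554])}
side {'K': array([[451.65363959,   0.        , 315.24591016],
       [  0.        , 451.65363959, 237.93765149],
       [  0.        ,   0.        ,   1.        ]]), 'k1': -0.11002427185304535, 'R': array([[-0.84693944, -0.53162473,  0.00828972],
       [-0.35337839,  0.55118629, -0.7558554 ],
       [ 0.39726224, -0.64309316, -0.65468611]]), 't': array([0.50643037, 0.2568345 , 0.6319746 ])}
{'time': 0.1, 'qpos': array([-1.40900913e+00,  2.87150586e-01,  1.57809157e+00, -7.48824933e-06,
        1.27861310e+00, -1.50001320e-01]), 'dq': array([ 0.0020869 , -0.00243788, -0.00277283,  0.0004239 , -0.0001508 ,
       -0.00096044]), 'joint_efforts': array([ 7.10428121e-04, -4.07294333e+01, -2.93698937e+01, -1.48827949e-04,
        3.39374616e-03,  6.61359010e-06]), 'eef_pos': array([ 0.20698797, -0.64182525,  0.23000348]), 'tcp_rot': array([ 9.87872280e-01,  1.55264543e-01, -1.02508005e-05, -1.13126036e-03]), 'contact_force': array([ 0.70647443,  0.1480913 , -0.69404426]), 'wrist_torque': array([-0.02873231, -0.0087687 , -0.0222363 ]), 'opening': 0.9963782724890922}
```

View pics/top0.png

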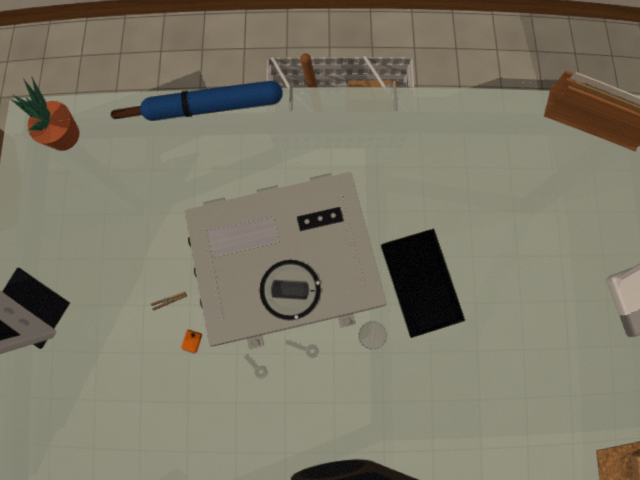

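View pics/side0.png

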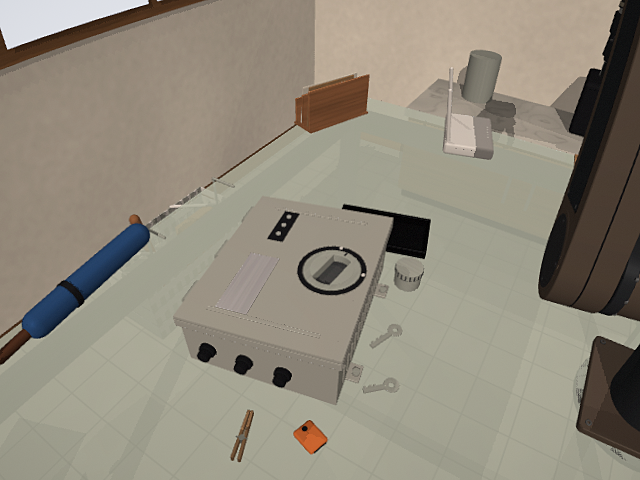

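The top view shows the box with corners at about (188,211), (351,174), (385,304) and (211,346). The ring is at about (291,290), and the loose items lie clear of it. In the side view the ring is at about (333,270). Next I'll zoom in and triangulate.

```bash
cat > h.py <<'E'
import numpy as np, cv2
from plant import *
def ray(n,p):
    c=camera_info(n);K=c["K"];d=(np.array(p,float)-K[:2,2])/K[0,0]
    rd=np.hypot(*d);r=rd
    for _ in range(20): r=rd/(1+c["k1"]*r*r)
    s=d*(r/rd if rd else 1)
    return -c["R"].T@c["t"], c["R"].T@np.array([s[0],s[1],1.])
def plane(n,p,z):
    o,d=ray(n,p); return o+d*(z-o[2])/d[2]
def tri(pt,ps):
    (a,u),(b,v)=ray("top",pt),ray("side",ps)
    s=np.linalg.lstsq(np.c_[u,-v],b-a,rcond=None)[0]
    P,Q=a+u*s[0],b+v*s[1]; return (P+Q)/2,np.linalg.norm(P-Q)
def proj(n,X):
    c=camera_info(n);p=c["R"]@np.array(X)+c["t"];s=p[:2]/p[2]
    return c["K"][0,0]*s*(1+c["k1"]*(s@s))+c["K"][:2,2]
E
python3 - <<'E'
from h import *
t=cv2.imread("pics/top0.png");s=cv2.imread("pics/side0.png")
a=cv2.resize(t[250:330,250:330],(400,400),interpolation=cv2.INTER_CUBIC)
b=cv2.resize(s[230:310,293:373],(400,400),interpolation=cv2.INTER_CUBIC)
cv2.imwrite("pics/c.png",np.hstack([a,b]))
E
```

```text
(no output)
```

View pics/c.png

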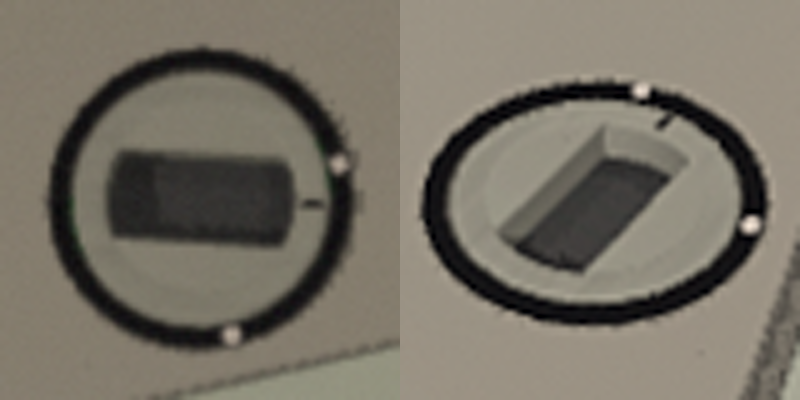

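The crops show the slot's line at (312,204) already turned about 18° clockwise from the unlocked dot at (338,163). The locked dot is at (232,334).

Run:
```python
from h import *
T=lambda x,y:(250+(x+.5)/5-.5,250+(y+.5)/5-.5)
S=lambda x,y:(293+(x-400+.5)/5-.5,230+(y+.5)/5-.5)
ctr={}
for n,box in (("top0",(250,330,250,330)),("side0",(230,310,293,373))):
    g=cv2.imread(f"pics/{n}.png").max(2)
    y0,y1,x0,x1=box; m=(g[y0:y1,x0:x1]<70).astype(np.uint8)
    cs,_=cv2.findContours(m,cv2.RETR_EXTERNAL,cv2.CHAIN_APPROX_NONE)
    e=cv2.fitEllipse(max(cs,key=cv2.contourArea)); ctr[n]=np.array(e[0])+[x0,y0]; print(n,ctr[n],e)
C,err=tri(ctr["top0"],ctr["side0"]);print("ring centre",C,err)
D1=tri(T(338,163),S(641,91));D2=tri(T(232,334),S(750,225));L=tri(T(312,204),S(665,121))
for n,p in (("d1",D1),("d2",D2),("line",L)):
    v=p[0]-C; print(n,p,np.linalg.norm(v),np.degrees(np.arctan2(v[1],v[0])))
# plane-at-z based
z=C[2]
q=[plane("top",T(*p),z) for p in ((118,152),(292,160),(282,246),(110,237))]
print("slot",[np.round(a,4) for a in q],np.mean(q,0)); 
for a,b in((0,1),(3,2)): v=q[b]-q[a]; print(np.degrees(np.arctan2(v[1],v[0])),np.linalg.norm(v))
qs=[plane("side",S(*p),z) for p in ((604,127),(690,160))];print(qs)
for p in [(188,211),(351,174)]: print("back",plane("top",p,.106))
for p in [(385,304),(211,346)]: print("front",plane("top",p,.12))
c=[plane("top",p,.118) for p in [(385,304),(211,346)]];v=c[0]-c[1];print("front dir",np.degrees(np.arctan2(v[1],v[0])),np.linalg.norm(v))
```

```text
top0 [289.66477966 289.48401642] ((39.66477966308594, 39.48401641845703), (17.69989013671875, 42.599609375), 93.83318328857422)
side0 [331.25803757 270.30563354] ((38.25803756713867, 40.305633544921875), (45.15486526489258, 64.71951293945312), 89.0221176147461)
ring centre [0.50290913 0.10622574 0.11676267] 0.0012696238077932426
d1 (array([0.51425663, 0.0583254 , 0.12105778]), np.float64(0.0003216002279794409)) 0.0494131172879709 -76.672425217044
d2 (array([0.45578318, 0.09496735, 0.12361652]), np.float64(0.000925978053815886)) 0.04893446493809375 -166.56387844642498
line (array([0.50020113, 0.06744848, 0.12212293]), np.float64(0.000769257171606305)) 0.039239537680117925 -93.99474575872738
slot [array([0.519 , 0.1346, 0.1168]), array([0.5158, 0.0742, 0.1168]), array([0.486 , 0.0778, 0.1168]), array([0.4895, 0.1372, 0.1168])] [0.50257506 0.10595954 0.11676267]
-93.04840106792025 0.06050583625666334
-93.36208705349702 0.059515994815439566
[array([0.51805903, 0.07517629, 0.11676267]), array([0.4878788 , 0.07372765, 0.11676267])]
back [0.64754885 0.29191859 0.106     ]
back [ 0.7145759  -0.00513055  0.106     ]
front [ 0.47545404 -0.05794092  0.12      ]
front [0.40556046 0.24025547 0.12      ]
front dir -76.80869691045328 0.30695187555759684
```

```bash
python3 -m jog '{"travel":[[24,34,0],[24,34,0],[24,34,0],[24,34,0],[24,34,0]],"dr":[[0,0,7],[0,0,7],[0,0,7],[0,0,7],[0,0,7]],"jaw":[255,255,255,255,255]}' 20
python3 -m jog '{"travel":[[24,34,0],[24,34,0],[24,34,0],[24,34,0],[24,34,0]],"dr":[[0,0,7],[0,0,7],[0,0,7],[0,0,7],[0,0,7]],"jaw":[255,255,255,255,255]}'
python3 -m jog '{"travel":[[5,40,0],[5,40,0],[5,40,0],[5,40,0],[5,40,0]],"dr":[[0,0,7],[0,0,7],[0,0,7],[0,0,7],[0,0,7]],"jaw":[255,255,255,255,255]}'
python3 -m jog '{"travel":[[5,40,0],[5,40,0],[5,40,0],[5,40,0],[0,0,0]],"dr":[[0,0,7],[0,0,7],[0,0,7],[0,0,7],[0,0,7]],"jaw":[255,255,255,255,255]}'
python3 - <<'E'
from h import *
# refine: ring centre from both views
for n,(y0,y1,x0,x1) in (("top",(250,330,250,330)),("side",(230,310,293,373))):
    g=cv2.imread(f"pics/{n}0.png").max(2)[y0:y1,x0:x1]
    cs,_=cv2.findContours((g<70).astype(np.uint8),cv2.RETR_LIST,cv2.CHAIN_APPROX_NONE)
    for c in cs:
        if len(c)>60:
            e=cv2.fitEllipse(c);p=np.array(e[0])+[x0,y0];print(n,p.round(2),np.round(e[1],1),plane(n,p,.116),plane(n,p,.12))
E
```

```text
time: 0.52
eef_pos: [0.3276, -0.4705, 0.2306]
tcp_rot: [0.894, 0.448, 0.0, -0.001]
contact_force: [0.7, 0.0, 0.6]
opening: 0.299
time: 0.93
eef_pos: [0.4476, -0.3003, 0.2309]
tcp_rot: [0.718, 0.696, 0.0, -0.0]
contact_force: [0.8, -1.2, -0.5]
opening: -0.001
time: 1.35
eef_pos: [0.4716, -0.1003, 0.2309]
tcp_rot: [0.476, 0.88, 0.0, -0.0]
contact_force: [0.4, -0.2, -0.5]
opening: -0.001
time: 1.77
eef_pos: [0.4916, 0.0636, 0.231]
tcp_rot: [0.186, 0.983, 0.001, -0.0]
contact_force: [0.5, -0.2, 0.5]
opening: -0.0
top [307.85 299.99] [16.3 34.2] [0.4839554  0.07462372 0.116     ] [0.48357256 0.07455408 0.12      ]
top [289.66 289.48] [17.7 42.6] [0.50240236 0.10603023 0.116     ] [0.5019387 0.105823  0.12     ]
top [289.5  289.24] [55.8 57.3] [0.50282483 0.10631444 0.116     ] [0.50235932 0.10610596 0.12      ]
side [330.52 272.69] [13.3 32.5] [0.50225065 0.11071491 0.116     ] [0.50033435 0.11418747 0.12      ]
side [331.26 270.31] [45.2 64.7] [0.50390155 0.10571653 0.116     ] [0.5019717  0.10923008 0.12      ]
```

```bash
python3 -m jog '{"travel":[[6,21,0],[5.4,21.4,-20],[0,0,-40],[0,0,-30],[0,0,0]],"dr":[[0,0,6],[0,0,6],[0,0,6],[0,0,0],[0,0,0]],"jaw":[255,255,255,255,255]}'
python3 - <<'E'
from h import *
s=get_state();print(s["eef_pos"],s["tcp_rot"])
a=read_camera("side")[:,:,::-1];b=read_camera("top")[:,:,::-1]
a=cv2.resize(a[190:330,263:403],(400,400));b=cv2.resize(b[220:340,230:350],(400,400))
cv2.imwrite("pics/d.png",np.hstack([b,a]))
E
```

```text
time: 2.18
eef_pos: [0.4981, 0.1004, 0.1339]
tcp_rot: [0.036, 0.999, -0.0, -0.007]
contact_force: [-0.8, -0.7, -0.9]
opening: 0.005
[0.49806909 0.10042727 0.13392647] [ 3.56724354e-02  9.99337063e-01 -2.74648806e-04 -7.26892027e-03]
```

View pics/d.png

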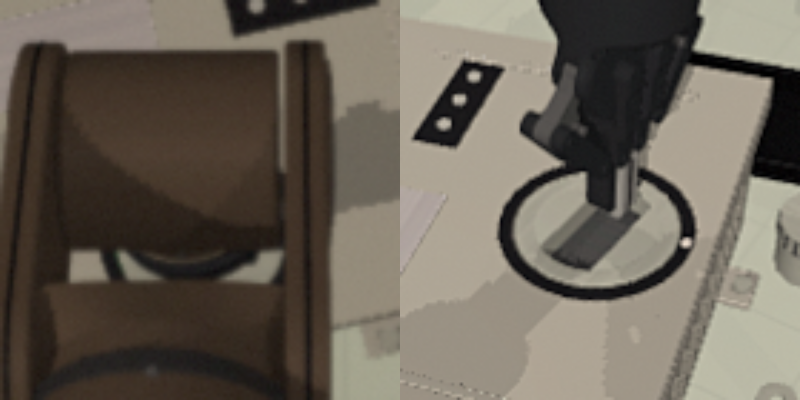

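The side view shows the closed fingertips just above the slot's near part. The measured pose is about 5 mm short in both x and y, so I'll correct that.

```bash
python3 -m jog '{"travel":[[4.9,5.6,0],[0,0,0],[0,0,0]],"dr":[[0,0,0],[0,0,0],[0,0,0]],"jaw":[255,255,255]}'
python3 - <<'E'
from h import *
s=get_state();print(s["eef_pos"],s["tcp_rot"],s["qpos"])
from scipy.spatial.transform import Rotation as R
print(R.from_quat(s["tcp_rot"]).as_matrix().round(3))
a=read_camera("side")[:,:,::-1]
cv2.imwrite("pics/e.png",cv2.resize(a[210:310,283:383],(500,500),interpolation=cv2.INTER_CUBIC))
E
```

```text
time: 2.53
eef_pos: [0.5103, 0.1056, 0.144]
tcp_rot: [0.036, 0.999, 0.0, 0.002]
contact_force: [-0.1, -0.2, 0.7]
opening: -0.0
[0.51033072 0.10564316 0.14395918] [3.61202074e-02 9.99344624e-01 1.19852702e-04 2.37439573e-03] [ 9.27383108e-03  3.59350114e-02  2.02920287e+00  2.72520943e-05
  1.07169999e+00 -1.48927915e+00]
[[-0.997  0.072  0.005]
 [ 0.072  0.997  0.   ]
 [-0.005  0.    -1.   ]]
```

View pics/e.png

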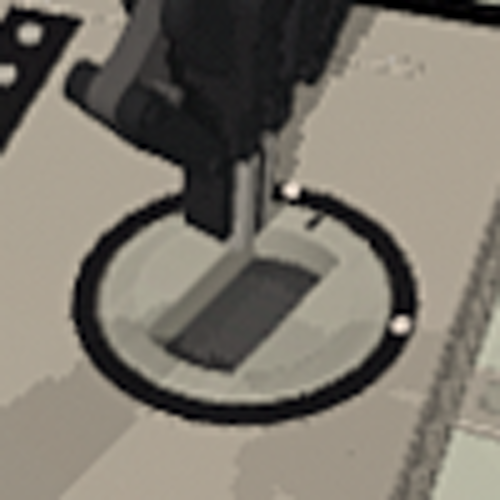

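Fingertips are now above the slot but about 7 mm too far in x (the earlier reading was lag). Correcting while descending, then checking.

```bash
python3 -m jog '{"travel":[[-7.3,0.4,-10],[0,0,-10],[0,0,0],[0,0,0],[0,0,0]],"dr":[[0,0,0.5],[0,0,0.5],[0,0,0],[0,0,0],[0,0,0]],"jaw":[255,255,255,255,255]}'
python3 - <<'E'
from h import *
a=read_camera("side")[:,:,::-1]
cv2.imwrite("pics/f.png",cv2.resize(a[210:310,283:383],(500,500),interpolation=cv2.INTER_CUBIC))
E
```

```text
time: 3.0
eef_pos: [0.5008, 0.1059, 0.1209]
tcp_rot: [0.027, 1.0, -0.0, -0.0]
contact_force: [-0.3, 1.0, 0.2]
opening: -0.0
```

View pics/f.png

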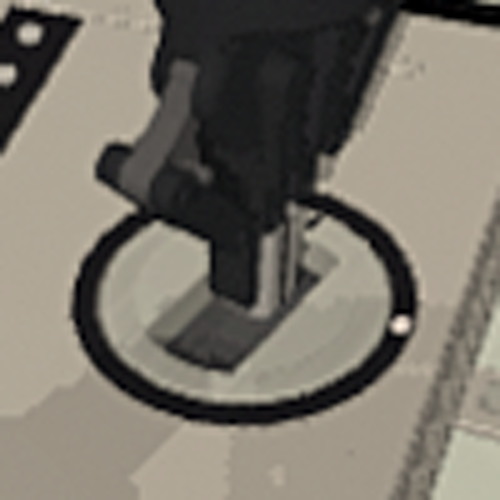

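The fingertips at (255,300) sit over the middle of the slot with clearance. Lowering in.

```bash
python3 -m jog '{"travel":[[1.5,0,-6],[0,0,-6],[0,0,0],[0,0,0]],"dr":[[0,0,0],[0,0,0],[0,0,0],[0,0,0]],"jaw":[255,255,255,255]}'
python3 -m jog '{"travel":[[0,0,-5],[0,0,-5],[0,0,0],[0,0,0]],"dr":[[0,0,0],[0,0,0],[0,0,0],[0,0,0]],"jaw":[255,255,255,255]}'
```

```text
time: 3.38
eef_pos: [0.5021, 0.1059, 0.1085]
tcp_rot: [0.027, 1.0, -0.0, -0.001]
contact_force: [-0.3, 0.4, -0.1]
opening: 0.002
time: 3.72
eef_pos: [0.5028, 0.1059, 0.0994]
tcp_rot: [0.027, 1.0, -0.0, 0.0]
contact_force: [-0.4, 0.4, 1.4]
opening: 0.0
```

```bash
python3 -m jog '{"travel":[[0,0,-3],[0,0,-3],[0,0,0],[0,0,0]],"dr":[[0,0,0],[0,0,0],[0,0,0],[0,0,0]],"jaw":[255,255,255,255]}'
python3 -m jog '{"travel":[[0,0,-1],[0,0,0],[0,0,0]],"dr":[[0,0,0],[0,0,0],[0,0,0]],"jaw":[255,255,255]}'
```

```text
time: 4.05
eef_pos: [0.503, 0.106, 0.094]
tcp_rot: [0.027, 1.0, -0.0, 0.0]
contact_force: [-1.1, 0.3, 5.2]
opening: -0.0
time: 4.3
eef_pos: [0.5031, 0.106, 0.094]
tcp_rot: [0.027, 1.0, -0.0, 0.0]
contact_force: [-3.0, 0.7, 10.5]
opening: -0.001
```

The panel is shut (floor at 0.094, force rising). Adding a little pressure and turning clockwise.

```bash
python3 -m jog '{"travel":[[0,0,-1.5],[0,0,0],[0,0,0],[0,0,0],[0,0,0]],"dr":[[0,0,0],[0,0,-6],[0,0,-6],[0,0,-6],[0,0,-6]],"jaw":[255,255,255,255,255]}'
python3 -m jog '{"travel":[[0,0,0],[0,0,0],[0,0,0],[0,0,0],[0,0,0]],"dr":[[0,0,-6],[0,0,-6],[0,0,-6],[0,0,-6],[0,0,0]],"jaw":[255,255,255,255,255]}'
python3 -c "
from plant import *
s=get_state();print(s['wrist_torque'],s['qpos'],s['contact_force'])"
```

```text
time: 4.72
eef_pos: [0.5052, 0.106, 0.0939]
tcp_rot: [0.237, 0.972, 0.001, 0.003]
contact_force: [-0.3, 0.0, 11.9]
opening: -0.002
time: 5.13
eef_pos: [0.5051, 0.1063, 0.0939]
tcp_rot: [0.433, 0.901, 0.001, 0.002]
contact_force: [-1.9, 1.0, 12.7]
opening: -0.0
[ 0.12800804  0.28178648 -0.02276481] [ 1.03513803e-02  9.55919692e-02  2.07048333e+00  6.22457166e-04
  9.69877742e-01 -6.64810835e-01] [-1.85428883  1.0449405  12.72476364]
```

```bash
python3 -m jog '{"travel":[[0,0,-0.5],[0,0,0],[0,0,0],[0,0,0],[0,0,0]],"dr":[[0,0,-6],[0,0,-6],[0,0,-6],[0,0,-6],[0,0,0]],"jaw":[255,255,255,255,255]}'
python3 -m jog '{"travel":[[0,0,0],[0,0,0],[0,0,0],[0,0,0]],"dr":[[0,0,-6],[0,0,-6],[0,0,0],[0,0,0]],"jaw":[255,255,255,255]}'
python3 - <<'E'
from h import *
s=get_state();print(s['wrist_torque'],s['qpos'],s['contact_force'])
a=read_camera("side")[:,:,::-1]
cv2.imwrite("pics/g.png",cv2.resize(a[210:310,283:383],(500,500),interpolation=cv2.INTER_CUBIC))
E
```

```text
time: 5.55
eef_pos: [0.505, 0.1068, 0.0939]
tcp_rot: [0.611, 0.792, 0.002, 0.002]
contact_force: [-1.7, 1.7, 14.5]
opening: 0.004
time: 5.88
eef_pos: [0.5051, 0.1067, 0.0939]
tcp_rot: [0.689, 0.724, 0.002, 0.001]
contact_force: [-2.6, 1.8, 14.7]
opening: -0.002
[ 0.3268176   0.38113577 -0.05151868] [ 1.07588539e-02  9.58204007e-02  2.07029228e+00  1.76822102e-03
  9.69894462e-01 -3.95797382e-02] [-2.60871687  1.84569703 14.66087093]
```

View pics/g.png

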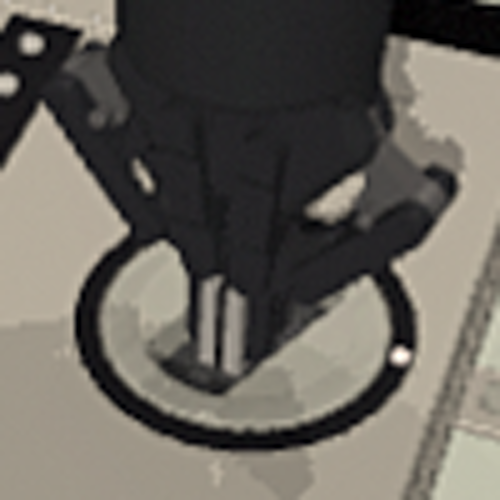

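The tool has turned 84° but the slot hasn't: its near end is still at about (160,345)-(225,390). The shut fingertips are slim enough to spin freely, and the moment was only 0.05 N m. So I'll use them as a crank: slide to the slot's line end, push on the side wall and follow the arc.

```bash
python3 -m jog '{"travel":[[-1.5,-6,0],[-1,-5,0],[0,-5,0],[0,0,0]],"dr":[[0,0,-4],[0,0,0],[0,0,0],[0,0,0]],"jaw":[255,255,255,255]}'
python3 -m jog '{"travel":[[-3,0,0],[0,0,0],[0,0,0]],"dr":[[0,0,0],[0,0,0],[0,0,0]],"jaw":[255,255,255]}'
python3 -m jog '{"travel":[[-3,0,0],[0,0,0],[0,0,0]],"dr":[[0,0,0],[0,0,0],[0,0,0]],"jaw":[255,255,255]}'
```

```text
time: 6.27
eef_pos: [0.5028, 0.0923, 0.0939]
tcp_rot: [0.715, 0.699, 0.005, -0.0]
contact_force: [-1.7, 8.4, 14.0]
opening: -0.006
time: 6.52
eef_pos: [0.5013, 0.0912, 0.0939]
tcp_rot: [0.714, 0.7, 0.005, 0.003]
contact_force: [2.6, 5.0, 10.7]
opening: -0.001
time: 6.77
eef_pos: [0.4989, 0.0905, 0.0939]
tcp_rot: [0.714, 0.7, 0.005, 0.004]
contact_force: [3.6, 2.4, 8.8]
opening: -0.0
```

```bash
python3 -m jog '{"travel":[[-3,1,-1],[-2,1,0],[-2,1,0],[0,0,0],[0,0,0]],"dr":[[0,0,-5],[0,0,-5],[0,0,-5],[0,0,0],[0,0,0]],"jaw":[255,255,255,255,255]}'
python3 - <<'E'
from h import *
s=get_state();print(s['wrist_torque'])
a=read_camera("side")[:,:,::-1]
cv2.imwrite("pics/i.png",cv2.resize(a[210:310,283:383],(500,500),interpolation=cv2.INTER_CUBIC))
E
```

```text
time: 7.18
eef_pos: [0.4947, 0.0923, 0.094]
tcp_rot: [0.8, 0.6, 0.008, 0.006]
contact_force: [9.8, -0.0, 8.4]
opening: 0.0
[-0.21158888 -1.56015858 -0.14878313]
```

View pics/i.png

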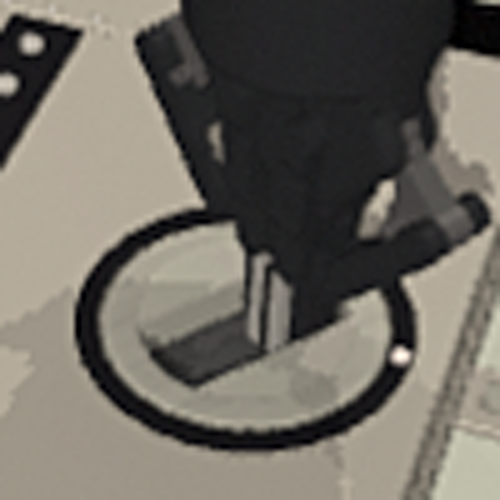

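The slot is now turning with the fingers: its near end has moved to (150,340)-(195,385). Continuing along the arc.

```bash
python3 -m jog '{"travel":[[-2.5,1.5,-1],[-2,2,-0.5],[-1.5,2,0],[0,0,0],[0,0,0]],"dr":[[0,0,-6],[0,0,-6],[0,0,-6],[0,0,0],[0,0,0]],"jaw":[255,255,255,255,255]}'
python3 -m jog '{"travel":[[-1.5,2,-0.5],[-1,2,0],[-1,2,0],[0,0,0]],"dr":[[0,0,-6],[0,0,-6],[0,0,-6],[0,0,0]],"jaw":[255,255,255,255]}'
```

```text
time: 7.65
eef_pos: [0.4912, 0.0962, 0.0939]
tcp_rot: [0.883, 0.468, 0.01, 0.008]
contact_force: [12.7, -7.8, 9.5]
opening: -0.001
time: 7.98
eef_pos: [0.4891, 0.1007, 0.094]
tcp_rot: [0.946, 0.323, 0.013, 0.009]
contact_force: [14.9, -13.1, 8.1]
opening: -0.002
```

```bash
python3 -m jog '{"travel":[[-1,2,-1.5],[-0.5,2,-0.5],[0,2,0],[0,0,0],[0,0,0]],"dr":[[0,0,-5],[0,0,-5],[0,0,-5],[0,0,0],[0,0,0]],"jaw":[255,255,255,255,255]}'
python3 - <<'E'
from h import *
s=get_state();print(s['wrist_torque'])
a=read_camera("side")[:,:,::-1]
cv2.imwrite("pics/j.png",cv2.resize(a[210:310,283:383],(500,500),interpolation=cv2.INTER_CUBIC))
E
```

```text
time: 8.4
eef_pos: [0.4884, 0.1042, 0.0938]
tcp_rot: [0.98, 0.2, 0.013, 0.01]
contact_force: [11.1, -22.6, 16.8]
opening: -0.002
[-3.58449193 -1.80745118 -0.16273108]
```

View pics/j.png

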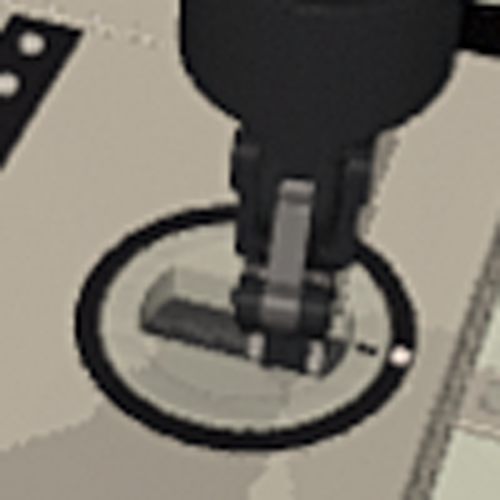

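The black line at (367,350) now nearly points at the locked dot at (400,356). I'll push on to the stop.

```bash
python3 -m jog '{"travel":[[-0.5,2,-0.5],[0,2,0],[0,0,0],[0,0,0]],"dr":[[0,0,-5],[0,0,-5],[0,0,0],[0,0,0]],"jaw":[255,255,255,255]}'
python3 -m jog '{"travel":[[0,2,0],[0,0,0],[0,0,0]],"dr":[[0,0,0],[0,0,0],[0,0,0]],"jaw":[255,255,255]}'
python3 -m jog '{"travel":[[0,2,0],[0,0,0],[0,0,0]],"dr":[[0,0,0],[0,0,0],[0,0,0]],"jaw":[255,255,255]}'
```

```text
time: 8.78
eef_pos: [0.4863, 0.1044, 0.0937]
tcp_rot: [0.993, 0.116, 0.01, 0.013]
contact_force: [4.0, -36.9, 25.5]
opening: -0.002
time: 9.03
eef_pos: [0.4863, 0.1045, 0.0937]
tcp_rot: [0.993, 0.116, 0.01, 0.015]
contact_force: [3.8, -43.0, 24.8]
opening: -0.003
time: 9.28
eef_pos: [0.4863, 0.1047, 0.0937]
tcp_rot: [0.993, 0.117, 0.009, 0.017]
contact_force: [3.8, -49.8, 25.5]
opening: -0.001
```

It's against the stop: the force rises 6-7 N per 2 mm commanded with no further motion. Unloading sideways (staying in the slot's width), then lifting straight out.

```bash
python3 -m jog '{"travel":[[0,-7,0],[0,-7,1],[0,-2,2],[0,0,2],[0,0,0]],"dr":[[0,0,0],[0,0,0],[0,0,0],[0,0,0],[0,0,0]],"jaw":[255,255,255,255,255]}'
```

```text
time: 9.7
eef_pos: [0.4811, 0.1016, 0.0939]
tcp_rot: [0.994, 0.112, 0.007, 0.001]
contact_force: [4.6, -1.8, 10.9]
opening: -0.004
```

```bash
python3 -m jog '{"travel":[[3,0,1],[1,0,3],[0,0,5],[0,0,8],[0,0,8]],"dr":[[0,0,0],[0,0,0],[0,0,0],[0,0,0],[0,0,0]],"jaw":[255,255,255,255,255]}'
python3 -m jog '{"travel":[[0,0,20],[0,0,30],[0,0,30],[0,-30,20],[0,-40,0]],"dr":[[0,0,0],[0,0,0],[0,0,0],[0,0,0],[0,0,0]],"jaw":[255,255,255,255,255]}'
python3 -m jog '{"travel":[[0,-40,0],[0,-40,0],[0,-40,0],[0,-40,0],[0,-40,0]],"dr":[[0,0,0],[0,0,0],[0,0,0],[0,0,0],[0,0,0]],"jaw":[255,255,255,255,255]}'
python3 -m jog '{"travel":[[0,-40,0],[0,-40,0],[0,-40,0],[0,0,0],[0,0,0]],"dr":[[0,0,0],[0,0,0],[0,0,0],[0,0,0],[0,0,0]],"jaw":[255,255,255,255,255]}'
python3 - <<'E'
from h import *
a=read_camera("side")[:,:,::-1];b=read_camera("top")[:,:,::-1]
cv2.imwrite("pics/ts.png",a);cv2.imwrite("pics/tt.png",b)
c=cv2.resize(b[250:330,250:330],(400,400),interpolation=cv2.INTER_CUBIC)
d=cv2.resize(a[230:310,293:373],(400,400),interpolation=cv2.INTER_CUBIC)
cv2.imwrite("pics/k.png",np.vstack([np.hstack([c,d]),cv2.resize(np.hstack([b,a]),(800,300)) [:200]*0+cv2.resize(np.hstack([b[150:390,120:],a[150:390+0,120:]]),(800,200))]))
E
```

```text
time: 10.12
eef_pos: [0.479, 0.1026, 0.1143]
tcp_rot: [0.994, 0.112, -0.001, -0.0]
contact_force: [-0.5, -1.2, -0.3]
opening: 0.005
time: 10.53
eef_pos: [0.4815, 0.0337, 0.2201]
tcp_rot: [0.993, 0.115, 0.004, 0.0]
contact_force: [1.3, -0.9, 0.4]
opening: 0.002
time: 10.95
eef_pos: [0.4784, -0.1686, 0.2143]
tcp_rot: [0.994, 0.112, -0.001, -0.001]
contact_force: [0.3, -0.2, 0.0]
opening: 0.004
time: 11.37
eef_pos: [0.4786, -0.2886, 0.2139]
tcp_rot: [0.994, 0.11, -0.001, -0.001]
contact_force: [-0.2, -0.0, 0.2]
opening: 0.003
```

View pics/k.png

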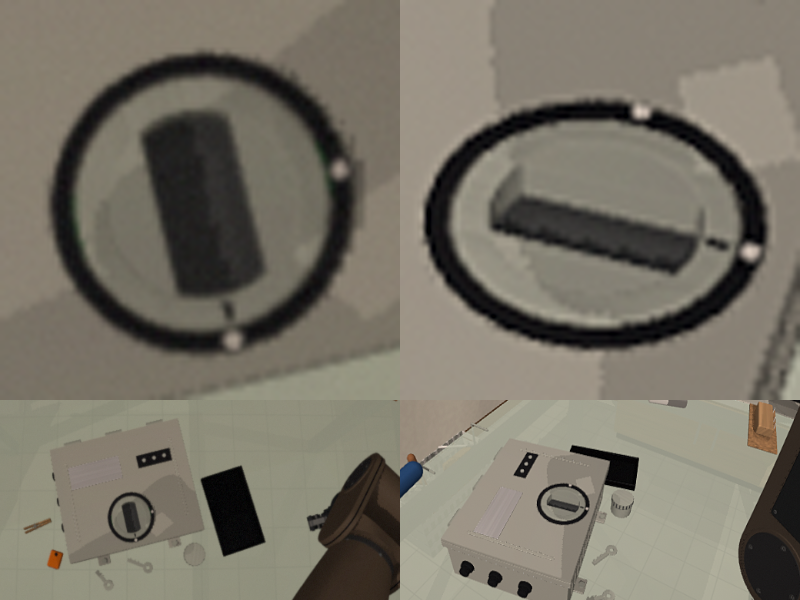

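The line at (229,310) in the top crop now points at the locked dot at (233,340), and the slot edges run at about 12-13°, the same as the box axis. The loose items look undisturbed. One numeric check of panel height and item positions, then I'll hand in.

Run:
```python
from h import *
def ring(f,y0,y1,x0,x1):
    g=cv2.imread(f"pics/{f}.png").max(2)[y0:y1,x0:x1]
    cs,_=cv2.findContours((g<70).astype(np.uint8),cv2.RETR_LIST,cv2.CHAIN_APPROX_NONE)
    c=max(cs,key=lambda c:np.prod(cv2.boundingRect(c)[2:]));return np.array(cv2.fitEllipse(c)[0])+[x0,y0]
for a,b in(("top0","side0"),("tt","ts")): print(tri(ring(a,250,330,250,330),ring(b,230,315,290,375)))
A,B=cv2.imread("pics/top0.png"),cv2.imread("pics/tt.png")
for n,(x,y,w,h) in dict(tin=(355,316,34,36),keys=(240,335,82,48),cover=(176,325,30,30),peg=(146,286,44,26),tray=(385,235,85,105)).items():
    (s,r)=cv2.phaseCorrelate(*[np.float64(cv2.cvtColor(I[y:y+h,x:x+w],cv2.COLOR_BGR2GRAY)) for I in(A,B)]);print(n,np.round(s,2),round(r,2))
print(sign_off())
```

```text
(array([0.50308408, 0.10641103, 0.11690216]), np.float64(0.0007767853248362796))
(array([0.50247205, 0.10601493, 0.10776026]), np.float64(0.0007523962627042801))
tin [0.11 0.01] 0.95
keys [-0.14 -0.09] 0.98
cover [-0.13 -0.06] 0.95
peg [0.48 0.49] 0.98
tray [-0.02 -0.03] 1.03
the job is handed in; nothing more can be done
None
```

The panel is shut and locked, and the job is handed in at about 11.5 s of robot time, with the arm parked clear of everything.

- **What I did:** I set the shut fingertips in the slot and pressed the panel down until the slot floor reached its shut height of 94 mm. I then turned the fastener clockwise to its stop.
- **What went wrong first:** Turning the fingertips on the fastener's axis did nothing, because they are slim enough to spin freely in the slot. So I slid them to the line end of the slot and pushed its side wall round in an arc, keeping the panel pressed down. At the stop the sideways force rose to about 50 N with no further turn; I then unloaded and lifted out.
- **Fastener and panel:** After moving clear, the black line points at the locked dot, with the slot parallel to the box axis to within about 1°. The fastener's ring had dropped from 116.9 to 107.8 mm and stayed down, which fits a locked panel.
- **Loose items:** Image shifts for the tray, pill tin, keys and key cover were under 0.2 px. The peg's correlation read about 0.5 px in each direction; I put that down to shading or noise, since the arm never went near it.

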